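Slide a case door aside and fetch the curry brush

ROBOT

A 6-joint arm with a two-finger parallel gripper is mounted at the origin on the work surface. World frame = base frame: x ahead of the robot, y to its left, z up, the work surface at z = 0. Lengths are in mm, angles in rad, forces in N, time in s.
With the tool pointing down it reaches from about 350 to 875 mm from the base axis. Payload 4.2 kg.
Tool frame: the origin (TCP) lies at the very end of the fingers, on their centre line; the grasp point (between the pads) lies 19 mm behind it (arm.grip_point_offset is the distance from the TCP to the grasp point, in mm); z points along the fingers, y is the direction in which the jaws open and shut (so a half turn about z gives the same grasp; the last joint's range is limited). The gripper opens to 85 mm and grips with 20 to 120 N. Pads are 22 mm wide; open, the fingers measure 114 mm over their backs; the gripper's body (76 mm by 85 mm) begins 54 mm behind the grasp point. The pads swing forward as they close: fully open they stand 13 mm farther back than shut.
Start: joints at [1.457, 0.385, 0.008, 0, -1.194, -0.259], TCP at [227.607, 582.06, 231.312] pointing down, gripper open.
Joint ranges: [-3.14, 3.14], [-1.21, 2.06], [-1.07, 1.41], [-3.16, 2.05], [-2.99, -0.16], [-3.1, 3.1]. Speed limits (rad/s): [2.79, 2.79, 3.14, 3.14, 3.14, 3.14].

INTERFACE

Orientations are given as a unit quaternion [x, y, z, w].
In Python, from bench import arm gives the robot as it stands.
- The arm moves only by the tool drive_tool, never from a script. Its argument "steps" is a list of rows, each a list of 5 numbers: the shift along the tool's x, y, z in m, then the turn about the tool's z in degrees, then the finger opening in m, from 0 to 0.0854. A call has 1 to 20 rows; each row shifts and turns the commanded pose from where the row before left it, along the tool's axes as they then stand; what a row does not reach is not made up. A row lasts 1/10 s, in which the tool goes at most 50 mm and 8.59 degrees, less where a joint would pass 70% of its speed; a pose out of reach is approached as far as the arm can. A call is refused whole if a number of a shift passes 0.05 or a number of a turn 8.59, either way. A call with a gripper value outside its range is refused whole. The fingers move at their own pace and stop on an object; the grip force is fixed at half the most. Time passes only in rows, so rows that do not move let the fingers close. It gives the time, the measured TCP pose, the force and the opening at its end, in the units of the state.
- arm.read_state(): the state, without advancing time (a new reading comes with each control period).
- arm.get_image(name): name is "scene" or "top" or "wrist"; returns (picture, depth): 384x512x3 uint8, blue, green, red; 384x512 float32, mm along the optical axis (not along the pixel's ray), 0 where there is no reading.
- arm.camera_params(name): a dict with "K" (3x3 intrinsics, pixels), "world_to_cam" (4x4, takes a point from world to camera coordinates); the wrist camera has in their place "mount" (4x4, takes a point from camera to tool coordinates, whose origin is the TCP and whose axes are the flange's). Camera axes: x right, y up, looking along -z (the intrinsics and any distortion apply to the point x, -y, -z); pixel columns grow to the right and rows downward; lengths in mm; the calibration is good to about 2 mm. A picture is of the moment at which its call begins: read the wrist's pose just before it. camera_params takes no time and is no camera call.
- arm.job_done(): hands the job in, once; it reports no verdict.
The state is a dict: "clock": time; "joints": joint angles; "joint_vel": joint speeds; "joint_efforts": joint torques, N m; "position": TCP position; "ee_rot": TCP orientation; "contact_force": force on the tool from outside, world axes, zero at the start; "wrist_torque": the same for the moment, N m; "gripper_width": finger opening in mm.
Only numpy, scipy, OpenCV 4.12 (cv2) and the standard library are available. Lean on these libraries where they do the work, as an engineer would, in place of code of your own. Each camera call takes 0.05 s, during which the arm holds its last target.

TASK

The oval rubber curry brush is in one half of the wooden tool case, under one of its two clear sliding doors; the round tin is in the other half. Slide the door over the brush fully open, across the other door, which stays shut, then lift the brush out and set it down, studs under, flat in the steel tray without dropping it. Leave the tin, the glass jar and the bowl where they are.

Things in the scene. Friction and masses are not known exactly. Their poses are not given: they have to be found in the camera images.
- case: Fixed wooden case, 194 (x) x 424 (y, long) x 62 mm. Origin: centre of underside, z up. Two clear doors, 166 x 210 x 4 mm, lie level in its top (upper faces 56 mm left, 62 mm right above counter) and slide along y. Under each is a compartment, inside 170 mm in x, ends at y = +-200 mm, floor 14 mm above counter, low divider at y = 0.
- handle_left (a point): Upright steel pull on the left (+y) door, 12 mm (x) x 30 mm (y), top 90 mm above the counter; point 8 mm below its top centre. Axes as the case. Shut, it is at case y = 175 mm, 25 mm from the door's outer edge. The door slides to -y under the right door, 140 mm from shut to its stop, friction 1 to 2 N; stays where left; may start up to 10 mm ajar.
- handle_right (a point): The same pull on the right (-y) door, top 90 mm above the counter; point 8 mm below its top centre. Shut, it is at case y = -175 mm. This door slides to +y over the left door, 140 mm from shut to its stop; friction, ajar start and axes as for the left.
- curry_center (a point): Centre (half-way up) of the loose curry brush: oval dark rubber pad, 90 mm long (its y), 44 mm wide (its x), 32 mm high, studs underneath, z up, about 0.12 kg. Straight sides from 4 to 28 mm above its foot. It lies in either compartment, centre 53 to 77 mm from the case's inner end, long side roughly along the case. The tin in the other is round, 66 mm wide, 30 mm high.
- tray: Shallow fixed steel tray on the counter left of the case, 180 mm (x) by 140 mm (y), rim 14 mm high, wall and floor 3 mm thick. Origin at the centre of its underside; z up.
Not all that is in view belongs to the job. Of the things that look like the tray, take the one that is farthest from the robot's base at the start.

How it is judged (in metres and radians):
On the way:
1. the door over the brush is slid open far enough to clear the brush (height (world z) of curry_center below 0.045 m and (y of curry_center in the frame of handle_left above 0.06 m or y of curry_center in the frame of handle_right below -0.06 m)), for 0.1 s.
At the end, for the whole second after the job is handed in: The brush lies still and flat (within 10 degrees), studs under, on the floor of the tray, its centre within 70 mm (tray x) and 50 mm (tray y) of the tray's centre; the other door is still shut (within about 30 mm) (x of curry_center in the frame of tray between -0.07 and 0.07 m and y of curry_center in the frame of tray between -0.05 and 0.05 m and z of curry_center in the frame of tray below 0.025 m and angle between curry_center's own z axis and vertical below 0.17 rad and linear speed of curry below 0.02 m/s and y of handle_left in the frame of handle_right above 0.18 m); the robot touches nothing.
It fails at once if both doors are slid open at once (pulls less than 180 mm apart) (y of handle_left in the frame of handle_right below 0.18 m).
It fails at once if the brush is dropped or thrown (faster than 1.1 m/s) (linear speed of curry above 1.1 m/s).
It fails at once if the tin, jar or bowl is moved by more than 30 mm (distance of any of tin, jar, bowl from where it was at the start of the episode above 0.03 m).
It also fails if it takes over 54 s, if anything falls off the work surface, if the arm or the gripper's body presses on something with over 40 N, if the wrist force passes 120 N, or if a joint passes its speed limit or range.

## Working session

There is one attempt and no reset: what is moved stays moved. The work goes in short steps, Python scripts to look and compute and a tool call to move; the robot and the scene stay as the last step left them, time stands still between calls to the robot, and variables do not carry over. Pictures are saved under pics/ and viewed, and the job is handed in when it is done.

Besides the shell and the picture viewer there is one more tool, called after "Call:" by a JSON object that holds its "method" and its "body", one argument or row to a line. drive_tool: Moves the arm, as the interface text tells. Its arguments: {"type":"object","properties":{"steps":{"type":"array"}},"required":["steps"]}

```bash
mkdir -p pics; cat > h.py <<'E'
import numpy as np, cv2
from bench import arm
from scipy.spatial.transform import Rotation as R
def snap(n,f):
    s=arm.read_state(); im,d=arm.get_image(n); cv2.imwrite(f'pics/{f}.png',im); np.savez(f'pics/{f}.npz',im=im,d=d,p=s['position'],q=s['ee_rot']); return im,d
def w2c(n,f):
    P=arm.camera_params(n)
    if n!='wrist': return P['K'],np.array(P['world_to_cam'])
    z=np.load(f'pics/{f}.npz'); T=np.eye(4);T[:3,:3]=R.from_quat(z['q']).as_matrix();T[:3,3]=z['p']
    return P['K'],np.linalg.inv(T@np.array(P['mount']))
def px(n,f,u,v,zp=None):
    K,W=w2c(n,f);K=np.array(K);C=np.linalg.inv(W)
    r=np.array([(u-K[0,2])/K[0,0],-(v-K[1,2])/K[1,1],-1.]); d=C[:3,:3]@r;o=C[:3,3]
    if zp is None: t=np.load(f'pics/{f}.npz')['d'][int(v),int(u)]
    else: t=(zp-o[2])/d[2]
    return o+t*d
def crop(f,x0,y0,x1,y1,s,g):
    im=cv2.imread(f'pics/{f}.png')[y0:y1,x0:x1]; cv2.imwrite(f'pics/{g}.png',cv2.resize(im,None,fx=s,fy=s,interpolation=cv2.INTER_CUBIC))
E
python3 - <<'E'
from h import *
print(arm.camera_params('top'),arm.camera_params('wrist'))
for n in('scene','top','wrist'): snap(n,n+'0')
print(arm.read_state())
E
```

```text
{'K': array([[425.95683442,   0.        , 255.70813035],
       [  0.        , 425.95683442, 197.62530236],
       [  0.        ,   0.        ,   1.        ]]), 'world_to_cam': array([[-4.34965169e-03, -9.99916659e-01,  1.21555108e-02,
         4.31584205e+01],
       [ 9.94402945e-01, -3.04181317e-03,  1.05610272e-01,
        -4.64330415e+02],
       [-1.05564496e-01,  1.25468436e-02,  9.94333301e-01,
        -1.28617381e+03],
       [ 0.00000000e+00,  0.00000000e+00,  0.00000000e+00,
         1.00000000e+00]])} {'K': array([[345.88301328,   0.        , 259.20914124],
       [  0.        , 345.88301328, 191.89258159],
       [  0.        ,   0.        ,   1.        ]]), 'mount': array([[ 9.67387456e-05,  9.49525903e-01,  3.13688619e-01,
         8.13511281e+01],
       [ 9.99999061e-01,  3.36974407e-04, -1.32840198e-03,
        -1.00416432e+00],
       [-1.36705713e-03,  3.13688453e-01, -9.49524979e-01,
        -1.42515563e+02],
       [ 0.00000000e+00,  0.00000000e+00,  0.00000000e+00,
         1.00000000e+00]])}
{'clock': 0.15, 'joints': array([ 1.45659244e+00,  3.85365913e-01,  6.96808849e-03, -3.35223671e-04,
       -1.19401057e+00, -2.58610038e-01]), 'joint_vel': array([ 0.00066585, -0.00236864,  0.0039377 ,  0.00127492, -0.00039217,
       -0.00033163]), 'joint_efforts': array([ 3.82849021e-04, -3.92680621e+01,  1.88582236e+01,  4.18860063e+00,
       -3.40730738e-03, -3.32767435e-06]), 'position': array([227.4740421 , 581.67326367, 230.49492775]), 'ee_rot': array([ 9.82664687e-01, -1.85389967e-01, -9.72508349e-05,  8.15174861e-04]), 'contact_force': array([-0.14943008, -0.18485618,  0.2532029 ]), 'wrist_torque': array([-0.00595131,  0.01907617,  0.00743386]), 'gripper_width': 85.40150802339535}
```

View pics/top0.png

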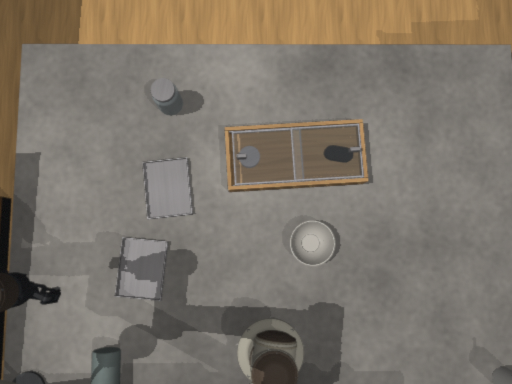

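View pics/scene0.png

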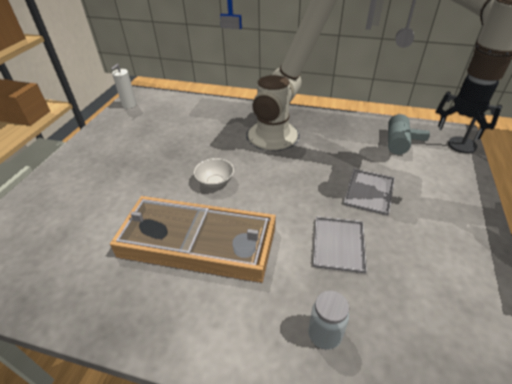

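View pics/wrist0.png

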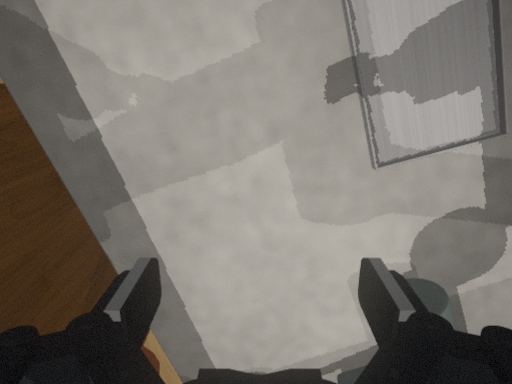

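The top view has the base at the bottom, with x up and y left. The brush is in the right half at about (338,153), with the right pull at (355,149). The tin is on the left at (250,157), and the far tray is at (168,188).

```bash
python3 - <<'E'
from h import *
crop('top0',215,110,375,200,5,'c1'); crop('top0',135,145,205,225,7,'c2')
E
```

```text
(no output)
```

View pics/c1.png

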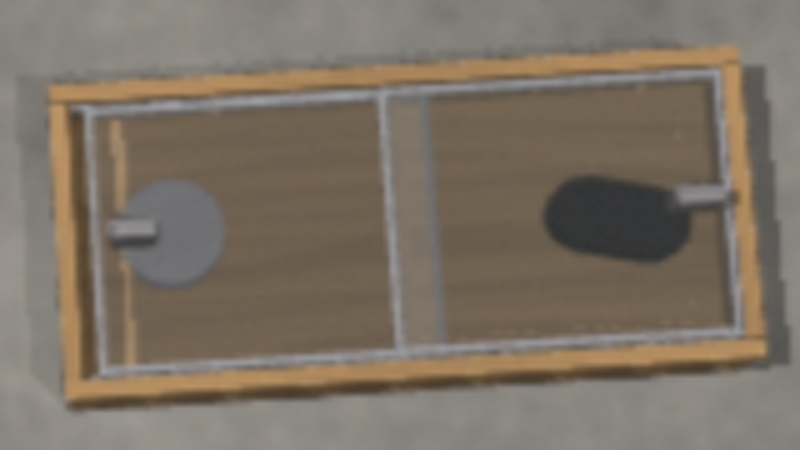

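View pics/c2.png

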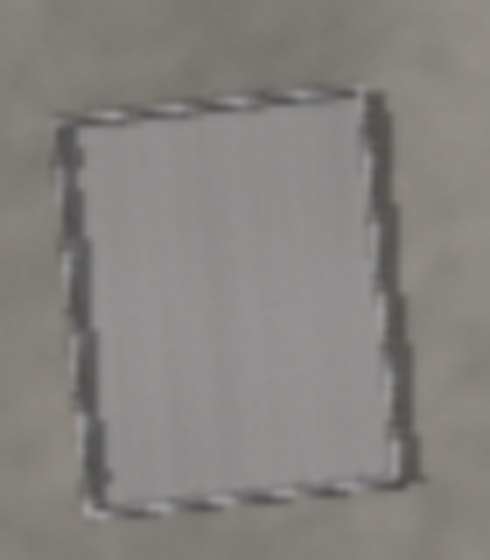

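```bash
python3 - <<'E'
from h import *
K,W=w2c('top','top0');print('cam',np.linalg.inv(W)[:3,3])
q=lambda n,u,v,z:print(n,px('top','top0',215+u/5,110+v/5,z).round(1))
for n,u,v in (('TL',50,88),('TR',738,47),('BR',765,345),('BL',68,395)): q(n,u,v,62)
q('hR in',672,195,90);q('hR out',735,193,90);q('hL out',108,231,90);q('hL in',157,229,90)
for n,u,v in (('bl',545,212),('br',690,232),('bt',590,177),('bb',655,262),('btr',678,190)): q(n,u,v,44)
q('bctr',618,219,44);q('tin',172,233,44)
for u,v in ((60,120),(375,92),(415,478),(95,512)): print('tray',px('top','top0',135+u/7,145+v/7,14).round(1))
E
```

```text
cam [ 326.14496716   57.87983887 1327.39889981]
TL [674.7 134.3  62. ]
TR [ 699.9 -285.9   62. ]
BR [ 515.9 -296.5   62. ]
BL [486.7 122.9  62. ]
hR in [ 601.7 -236.2   90. ]
hR out [ 602.8 -273.7   90. ]
hL out [580.6  98.1  90. ]
hL in [581.7  69.2  90. ]
bl [ 601.4 -168.6   44. ]
br [ 588.8 -257.6   44. ]
bt [ 623.3 -196.9   44. ]
bb [ 570.1 -235.6   44. ]
btr [ 615.  -250.9   44. ]
bctr [ 597.  -213.5   44. ]
tin [588.7  60.4  44. ]
tray [577.9 390.5  14. ]
tray [590.3 250.6  14. ]
tray [417.6 230.9  14. ]
tray [403.1 371.1  14. ]
```

Call:
{"method": "drive_tool", "body": {
  "steps": [
    [0,0,0,8.1,0],
    [0,0,0,8.1,0],
    [0,0,0,8.1,0],
    [0,0,0,8.1,0],
    [0,0,0,8.1,0],
    [0,0,0,8.1,0],
    [0,0,0,8.1,0],
    [0,0,0,8.3,0],
    [0,0,0,0,0]
  ]
}}

```text
clock: 1.05
position: [227.5, 581.8, 230.9]
ee_rot: [0.729, -0.684, 0.0, 0.0]
contact_force: [-0.4, 0.3, -0.5]
gripper_width: 0.5
```

```bash
cat >> h.py <<'E'
def rel(x,y,z,yaw=None):
    s=arm.read_state();M=R.from_quat(s['ee_rot']).as_matrix();a=np.degrees(np.arctan2(M[1,0],M[0,0]))
    print('pos',s['position'].round(1),'yaw',a.round(2),'tilt',M[:,2].round(4),'w',round(s['gripper_width'],1),'F',s['contact_force'].round(1),'t',s['clock'])
    print('tool shift',(M.T@(np.array([x,y,z])-s['position'])).round(1),'turn',None if yaw is None else round(a-yaw,2))
E
python3 -c "
from h import *
rel(605,-306,231,-86.4)"
```

```text
pos [227.5 581.8 230.9] yaw -86.35 tilt [-3.e-04 -8.e-04 -1.e+00] w 0.5 F [-0.4  0.3 -0.5] t 1.05
tool shift [ 9.101e+02 -3.202e+02  5.000e-01] turn 0.05
```

Call:
{"method": "drive_tool", "body": {
  "steps": [
    [0.02,-0.007,0,0,0],
    [0.046,-0.016,0,0,0],
    [0.047,-0.0165,0,0,0],
    [0.047,-0.0165,0,0,0],
    [0.047,-0.0165,0,0,0],
    [0.047,-0.0165,0,0,0],
    [0.047,-0.0165,0,0,0],
    [0.047,-0.0165,0,0,0],
    [0.047,-0.0165,0,0,0],
    [0.047,-0.0165,0,0,0],
    [0.047,-0.0165,0,0,0],
    [0.047,-0.0165,0,0,0],
    [0.047,-0.0165,0,0,0],
    [0.047,-0.0165,0,0,0],
    [0.047,-0.0165,0,0,0],
    [0.047,-0.0165,0,0,0],
    [0.047,-0.0165,0,0,0],
    [0.047,-0.0165,0,0,0],
    [0.047,-0.0165,0,0,0],
    [0.046,-0.0165,0,0,0]
  ]
}}

```text
clock: 3.05
position: [605.2, -308.9, 231.0]
ee_rot: [0.73, -0.683, -0.0, 0.0]
contact_force: [1.2, 0.5, -0.1]
gripper_width: -0.0
```

```bash
python3 -c "
from h import *
rel(605,-306,74,-86.4)
snap('wrist','w1')"
```

```text
pos [ 605.2 -308.9  231. ] yaw -86.17 tilt [-4.e-04  1.e-04 -1.e+00] w -0.0 F [ 1.2  0.5 -0.1] t 3.05
tool shift [-2.90e+00 -1.00e-01  1.57e+02] turn 0.23
```

View pics/w1.png

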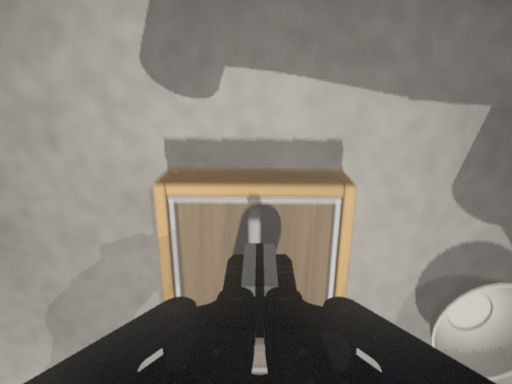

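The fingertips show at about (262,250). The right pull shows at (254,205..242), partly over the brush, and the case edges line up with the tool.

```bash
python3 -c "
from h import *
for u,v in((254,204),(248,222),(260,222)): print(px('wrist','w1',u,v,90).round(1))
for u,v in((157,187),(353,187)): print(px('wrist','w1',u,v,62).round(1))
crop('w1',200,180,320,270,6,'c3')"
```

```text
[ 609.  -284.1   90. ]
[ 613.3 -266.8   90. ]
[ 602.6 -267.5   90. ]
[ 701.2 -284.7   62. ]
[ 516.6 -297.1   62. ]
```

View pics/c3.png

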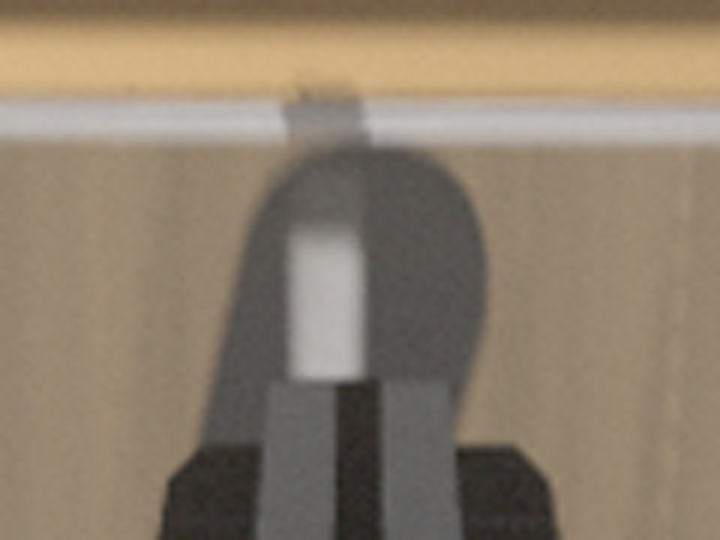

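```bash
python3 -c "
from h import *
for u,v in((248,219),(261,219),(254.7,219)): print(px('wrist','w1',u,v,90).round(1))
rel(607,-302,74,-86.2)
"
```

```text
[ 613.4 -269.6   90. ]
[ 601.9 -270.4   90. ]
[ 607.5 -270.    90. ]
pos [ 607.1 -315.2  229. ] yaw -86.43 tilt [-4.e-04 -3.e-03 -1.e+00] w -0.2 F [ 5.5 -3.9  2.4] t 3.1
tool shift [-13.7  -0.8 155. ] turn -0.23
```

Call:
{"method": "drive_tool", "body": {
  "steps": [
    [0,0,0,0,0],
    [0,0,0.03,0,0],
    [0,0,0.04,0,0],
    [0,0,0.04,0,0],
    [0,0,0.03,0,0],
    [0,0,0.01,0,0],
    [0,0,0,0,0],
    [0,0,0,0,0]
  ]
}}

```text
clock: 3.9
position: [606.1, -306.8, 83.4]
ee_rot: [0.73, -0.684, 0.002, -0.0]
contact_force: [0.2, 0.5, 1.0]
gripper_width: 0.1
```

```bash
python3 -c "
from h import *
rel(606,-300,74,-86.2)
snap('wrist','w2')"
```

```text
pos [ 606.1 -306.8   83.4] yaw -86.25 tilt [ 0.0029 -0.0014 -1.    ] w 0.1 F [0.2 0.5 1. ] t 3.9
tool shift [-6.8 -0.4  9.4] turn -0.05
```

View pics/w2.png

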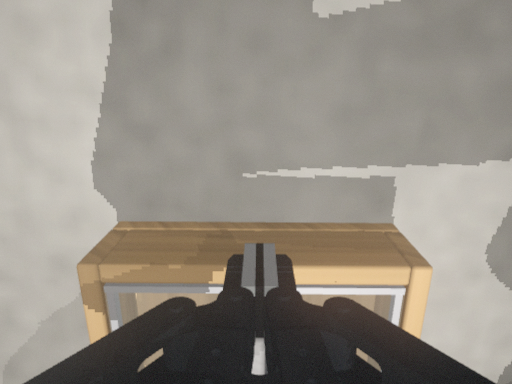

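The pull is straight behind the fingers, at about (259,355). I'll lower a little and push it gently toward +y.

Call:
{"method": "drive_tool", "body": {
  "steps": [
    [0,0,0.009,0,0],
    [0,0,0,0,0],
    [-0.008,0,0,0,0],
    [-0.008,0,0,0,0],
    [-0.006,0,0,0,0],
    [-0.006,0,0,0,0],
    [-0.008,0,0,0,0],
    [-0.008,0,0,0,0],
    [-0.01,0,0,0,0],
    [-0.01,0,0,0,0],
    [-0.01,0,0,0,0],
    [-0.01,0,0,0,0],
    [0,0,0,0,0]
  ]
}}

```text
clock: 5.25
position: [599.1, -221.2, 72.2]
ee_rot: [0.73, -0.684, -0.001, 0.0]
contact_force: [0.4, -0.5, 0.2]
gripper_width: -0.0
```

```bash
python3 -c "
from h import *
rel(597,-143,74,-86.2)
snap('top','t2');crop('t2',215,100,375,200,5,'c4')"
```

```text
pos [ 599.1 -221.2   72.2] yaw -86.28 tilt [-1.1e-03  8.0e-04 -1.0e+00] w -0.0 F [ 0.4 -0.5  0.2] t 5.25
tool shift [-78.2  -3.   -1.7] turn -0.08
```

View pics/c4.png

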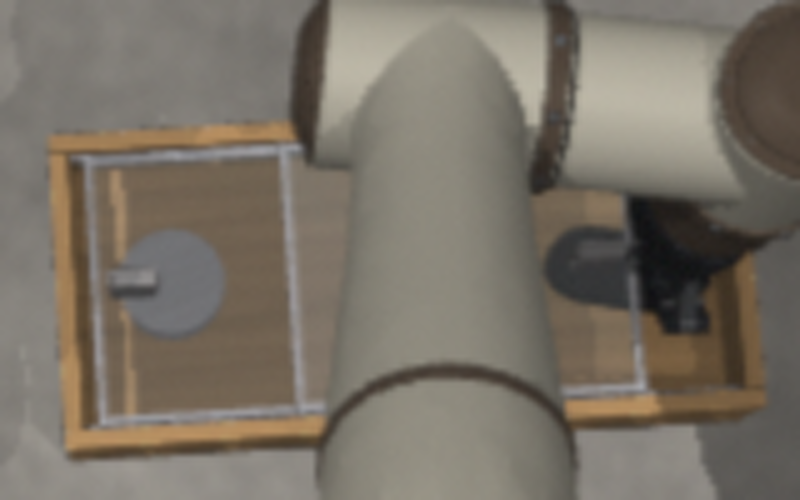

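The right door's outer edge has moved in to crop x≈640. The left pull stays at (132,280). I'll keep pushing.

Call:
{"method": "drive_tool", "body": {
  "steps": [
    [-0.008,0,0,0,0],
    [-0.01,0,0,0,0],
    [-0.01,0,0,0,0],
    [-0.01,0,0,0,0],
    [-0.01,0,0,0,0],
    [-0.01,0,0,0,0],
    [-0.009,0,0,0,0],
    [-0.006,0,0,0,0],
    [-0.003,0,0,0,0],
    [0,0,0,0,0]
  ]
}}

```text
clock: 6.3
position: [594.7, -146.5, 72.5]
ee_rot: [0.729, -0.684, -0.0, -0.0]
contact_force: [0.8, 0.1, 0.2]
gripper_width: -0.2
```

```bash
python3 -c "
from h import *
rel(597,-143,74,-86.2)"
```

```text
pos [ 594.7 -146.5   72.5] yaw -86.33 tilt [ 2.e-04  2.e-04 -1.e+00] w -0.2 F [0.8 0.1 0.2] t 6.3
tool shift [-3.4 -2.5 -1.5] turn -0.13
```

Call:
{"method": "drive_tool", "body": {
  "steps": [
    [-0.003,0,0,0,0],
    [-0.002,0,0,0,0],
    [0,0,0,0,0]
  ]
}}

```text
clock: 6.6
position: [594.5, -142.0, 72.5]
ee_rot: [0.729, -0.684, 0.0, -0.0]
contact_force: [-0.1, 1.3, 0.7]
gripper_width: -0.1
```

Call:
{"method": "drive_tool", "body": {
  "steps": [
    [0.01,0,0,0,0],
    [0.01,0,-0.01,0,0],
    [0.02,0,-0.04,0,0.0854],
    [0.02,0,-0.045,0,0.0854],
    [0.02,0,-0.04,0,0.0854],
    [0.01,0,-0.01,0,0.0854],
    [0,0,0,0,0.0854],
    [0,0,0,0,0.0854],
    [0,0,0,0,0.0854]
  ]
}}

```text
clock: 7.5
position: [599.0, -231.3, 215.3]
ee_rot: [0.729, -0.684, -0.002, 0.001]
contact_force: [0.5, 0.4, 0.8]
gripper_width: 85.3
```

```bash
python3 -c "
from h import *
rel(597,-143,74,-86.2)
snap('wrist','w3')"
```

```text
pos [ 599.  -231.3  215.3] yaw -86.35 tilt [-0.0038  0.0011 -1.    ] w 85.3 F [0.5 0.4 0.8] t 7.5
tool shift [-88.1  -4.2 141.4] turn -0.15
```

View pics/w3.png

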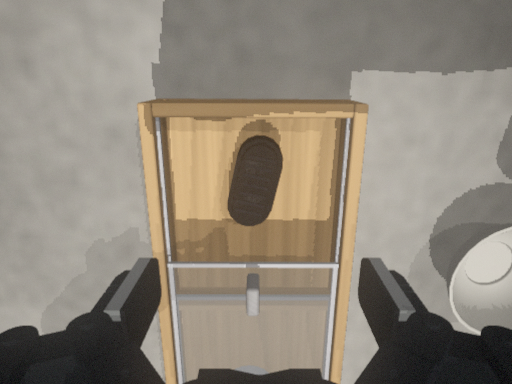

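The brush is uncovered: its top runs from (262,138) to (250,225), with the door edge at v≈265 and the pull at (252,290).

```bash
python3 - <<'E'
from h import *
z=np.load('pics/w3.npz');im,d=z['im'],z['d']
K,W=w2c('wrist','w3');C=np.linalg.inv(W)
v,u=np.mgrid[130:235,215:300];v=v.ravel();u=u.ravel();t=d[v,u]
r=np.stack([(u-K[0,2])/K[0,0],-(v-K[1,2])/K[1,1],-np.ones(len(u))],1)*t[:,None]
P=r@C[:3,:3].T+C[:3,3]
print(np.percentile(P[:,2],[1,10,50,80,90,99]).round(1))
top=np.percentile(P[im[v,u].sum(1)<200][:,2],60);print('top',top)
m=(P[:,2]>top-5)&(P[:,2]<top+8)
rc=cv2.minAreaRect(P[m][:,:2].astype(np.float32));print(rc,m.sum(),P[m].mean(0))
q=P[m][:,:2]-P[m][:,:2].mean(0);w,V=np.linalg.eigh(q.T@q);print(np.degrees(np.arctan2(V[1,1],V[0,1])),np.sqrt(w/m.sum())*4)
E
```

```text
[12.1 13.  14.5 45.5 46.2 47.6]
top 45.691719320247365
((602.8165283203125, -214.99453735351562), (88.63665008544922, 43.9700813293457), 80.48741912841797) 3454 [ 602.82241601 -217.41396362   44.83865655]
80.6700969647293 [46.34241414 90.12625102]
```

```bash
python3 -c "
from h import *
rel(601.7,-215.3,19,-99.4)"
```

```text
pos [ 599.1 -231.2  215.3] yaw -86.33 tilt [-3.8e-03  9.0e-04 -1.0e+00] w 85.2 F [0.1 0.1 0.1] t 7.55
tool shift [-15.5  -4.3 196.3] turn 13.07
```

Call:
{"method": "drive_tool", "body": {
  "steps": [
    [-0.0155,-0.0035,0,0,0.0854],
    [0,0,0.02,6.5,0.0854],
    [0,0,0.035,6.5,0.0854],
    [0,0,0.035,0,0.0854],
    [0,0,0.02,0,0.0854],
    [0,0,0,0,0.0854],
    [0,0,0,0,0.0854]
  ]
}}

```text
clock: 8.25
position: [603.0, -215.5, 107.3]
ee_rot: [-0.648, 0.762, 0.0, -0.0]
contact_force: [0.6, 0.1, -0.0]
gripper_width: 85.7
```

```bash
python3 -c "
from h import *
rel(601.7,-215.3,19,-99.4)
snap('wrist','w4')"
```

```text
pos [ 603.  -215.5  107.3] yaw -99.27 tilt [-6.e-04 -5.e-04 -1.e+00] w 85.7 F [ 0.6  0.1 -0. ] t 8.25
tool shift [-0.1  1.3 88.3] turn 0.13
```

View pics/w4.png

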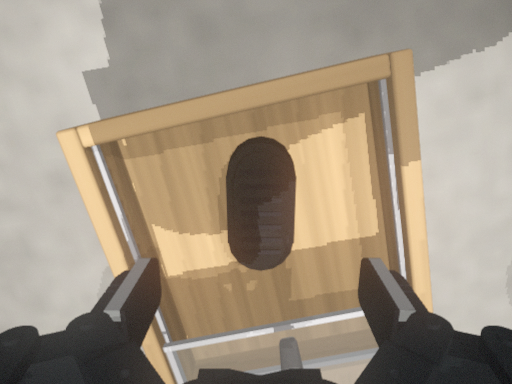

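The brush is upright in view and centred at column 261, midway between the fingers. I'll go down on it.

Call:
{"method": "drive_tool", "body": {
  "steps": [
    [0,0,0.02,0,0.0854],
    [0,0,0.025,0,0.0854],
    [0,0,0.02,0,0.0854],
    [0,0,0.015,0,0.0854],
    [0,0,0.008,0,0.0854],
    [0,0,0,0,0.0854],
    [0,0,0,0,0.0854]
  ]
}}

```text
clock: 9.0
position: [603.5, -216.4, 20.4]
ee_rot: [-0.647, 0.762, -0.001, 0.001]
contact_force: [-0.2, -1.3, 0.5]
gripper_width: 85.5
```

Call:
{"method": "drive_tool", "body": {
  "steps": [
    [0,0,0,0,0.06],
    [0,0,0,0,0.05],
    [0,0,0,0,0.04],
    [0,0,0,0,0.03],
    [0,0,0,0,0.02],
    [0,0,0,0,0.02],
    [0,0,0,0,0.02]
  ]
}}

```text
clock: 9.7
position: [603.3, -216.3, 20.3]
ee_rot: [-0.647, 0.762, -0.001, 0.0]
contact_force: [-0.2, 1.1, 6.9]
gripper_width: 42.5
```

Call:
{"method": "drive_tool", "body": {
  "steps": [
    [0,0,-0.01,0,0.02],
    [0,0,-0.02,0,0.02],
    [0,0,-0.03,0,0.02],
    [0,0,-0.03,0,0.02],
    [0,0,-0.03,0,0.02],
    [0,0,-0.03,0,0.02],
    [0,0,-0.02,0,0.02],
    [0,0,0,0,0.02],
    [0,0,0,0,0.02]
  ]
}}

```text
clock: 10.6
position: [601.8, -215.9, 188.5]
ee_rot: [-0.647, 0.763, 0.001, -0.0]
contact_force: [0.1, -0.6, -2.7]
gripper_width: 42.9
```

```bash
python3 -c "
from h import *
rel(497,311,190,-89)
snap('wrist','w5')
P=np.array([px('top','top0',135+u/7,145+v/7,14) for u,v in ((60,120),(375,92),(415,478),(95,512))])
print(P.mean(0))"
```

```text
pos [ 601.8 -215.9  188.5] yaw -99.39 tilt [-0.0012  0.0011 -1.    ] w 42.9 F [ 0.1 -0.6 -2.7] t 10.6
tool shift [-502.8  189.4   -0.8] turn -10.39
[497.24746841 310.8115452   14.        ]
```

View pics/w5.png

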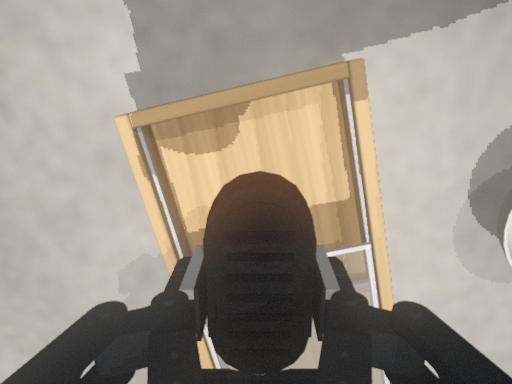

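The brush is held level between the pads and clear of the case. I'm moving it over to the tray at (497,311).

Call:
{"method": "drive_tool", "body": {
  "steps": [
    [-0.015,0.0055,0,0,0.02],
    [-0.03,0.0115,0,0,0.02],
    [-0.04,0.015,0,0,0.02],
    [-0.04,0.015,0,0,0.02],
    [-0.04,0.015,0,0,0.02],
    [-0.04,0.015,0,0,0.02],
    [-0.04,0.015,0,0,0.02],
    [-0.04,0.015,0,0,0.02],
    [-0.04,0.015,0,0,0.02],
    [-0.04,0.015,0,0,0.02],
    [-0.04,0.015,0,0,0.02],
    [-0.04,0.015,0,0,0.02],
    [-0.03,0.011,0,0,0.02],
    [-0.02,0.0085,0,-5,0.02],
    [-0.008,0.0025,0,-5,0.02],
    [0,0,0,-5,0.02],
    [0,0,0,0,0.02],
    [0,0,0,0,0.02]
  ]
}}

```text
clock: 12.45
position: [496.4, 310.5, 188.3]
ee_rot: [0.741, -0.672, -0.0, 0.001]
contact_force: [-0.5, -0.1, -0.7]
gripper_width: 43.1
```

```bash
python3 -c "
from h import *
rel(497,311,11,-84)
snap('wrist','w6');snap('top','t6')"
```

```text
pos [496.4 310.5 188.3] yaw -84.45 tilt [-0.0016 -0.0015 -1.    ] w 43.1 F [-0.5 -0.1 -0.7] t 12.45
tool shift [ -0.7  -1.  177.3] turn -0.45
```

View pics/w6.png

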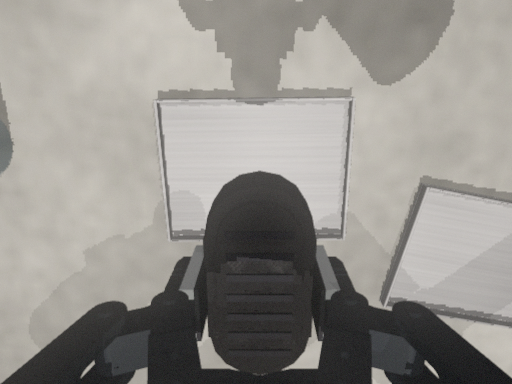

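View pics/t6.png

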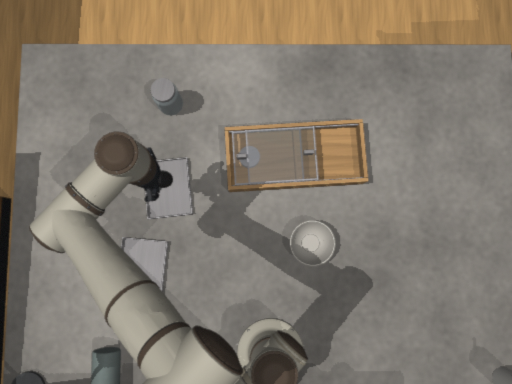

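```bash
python3 -c "
from h import *
P=np.array([px('wrist','w6',u,v,14) for u,v in ((155,100),(353,98),(344,238),(171,240))]);print(P.round(0),P.mean(0))"
```

```text
[[595. 258.  14.]
 [420. 239.  14.]
 [405. 375.  14.]
 [578. 394.  14.]] [499.67671471 316.51765248  14.        ]
```

Call:
{"method": "drive_tool", "body": {
  "steps": [
    [0,0,0.02,0,0.02],
    [0,0,0.03,0,0.02],
    [0,0,0.03,0,0.02],
    [0,0,0.03,0,0.02],
    [0,0,0.02,0,0.02],
    [0,0,0.015,0,0.02],
    [0,0,0.01,0,0.02],
    [0,0,0,0,0.02],
    [0,0,0,0,0.02]
  ]
}}

```text
clock: 13.45
position: [497.6, 310.8, 34.8]
ee_rot: [0.741, -0.672, 0.0, -0.0]
contact_force: [-0.6, 0.3, -0.9]
gripper_width: 43.1
```

Call:
{"method": "drive_tool", "body": {
  "steps": [
    [0,0,0.008,0,0.02],
    [0,0,0.006,0,0.02],
    [0,0,0.005,0,0.02],
    [0,0,0.003,0,0.02],
    [0,0,0,0,0.02],
    [0,0,0,0,0.02]
  ]
}}

```text
clock: 14.05
position: [497.2, 310.7, 12.3]
ee_rot: [0.741, -0.671, 0.0, -0.0]
contact_force: [0.2, 0.4, -2.4]
gripper_width: 43.2
```

Call:
{"method": "drive_tool", "body": {
  "steps": [
    [0,0,0.001,0,0.02],
    [0,0,0,0,0.02],
    [0,0,0,0,0.02]
  ]
}}

```text
clock: 14.35
position: [497.2, 310.7, 11.4]
ee_rot: [0.741, -0.671, 0.0, -0.0]
contact_force: [-0.5, 0.7, -1.6]
gripper_width: 42.5
```

Call:
{"method": "drive_tool", "body": {
  "steps": [
    [0,0,0.001,0,0.02],
    [0,0,0,0,0.02],
    [0,0,0,0,0.02]
  ]
}}

```text
clock: 14.65
position: [497.2, 310.6, 10.3]
ee_rot: [0.741, -0.671, 0.0, 0.0]
contact_force: [0.7, 0.1, -1.5]
gripper_width: 42.6
```

Call:
{"method": "drive_tool", "body": {
  "steps": [
    [0,0,0.001,0,0.02],
    [0,0,0,0,0.02],
    [0,0,0,0,0.02]
  ]
}}

```text
clock: 14.95
position: [497.2, 310.7, 9.3]
ee_rot: [0.741, -0.671, 0.0, -0.0]
contact_force: [0.7, 0.2, -0.9]
gripper_width: 42.8
```

Call:
{"method": "drive_tool", "body": {
  "steps": [
    [0,0,0.001,0,0.02],
    [0,0,0,0,0.02],
    [0,0,0,0,0.02]
  ]
}}

```text
clock: 15.25
position: [497.2, 310.7, 9.3]
ee_rot: [0.741, -0.671, 0.0, -0.0]
contact_force: [-3.2, -1.3, 5.4]
gripper_width: 42.8
```

There is contact with the tray floor (5 N), at the predicted height. I'll release and rise.

Call:
{"method": "drive_tool", "body": {
  "steps": [
    [0,0,0,0,0.044],
    [0,0,0,0,0.05],
    [0,0,0,0,0.06],
    [0,0,0,0,0.075],
    [0,0,0,0,0.0854],
    [0,0,0,0,0.0854],
    [0,0,-0.01,0,0.0854],
    [0,0,-0.02,0,0.0854],
    [0,0,-0.03,0,0.0854],
    [0,0,-0.04,0,0.0854],
    [0.02,0,-0.04,0,0.0854],
    [-0.03,0,-0.04,0,0.0854],
    [-0.05,0,-0.02,0,0.0854],
    [-0.03,0,0,0,0.0854],
    [0,0,0,0,0.0854],
    [0,0,0,0,0.0854],
    [0,0,0,0,0.0854]
  ]
}}

```text
clock: 16.95
position: [488.5, 395.7, 206.8]
ee_rot: [0.741, -0.672, 0.0, 0.001]
contact_force: [1.1, 0.9, 0.8]
gripper_width: 85.6
```

```bash
python3 - <<'E'
from h import *
rel(499,314,100)
snap('wrist','w7');snap('top','t7')
z=np.load('pics/w7.npz');im,d=z['im'],z['d']
K,W=w2c('wrist','w7');C=np.linalg.inv(W)
v,u=np.mgrid[0:384,0:512];v=v.ravel();u=u.ravel();t=d[v,u]
r=np.stack([(u-K[0,2])/K[0,0],-(v-K[1,2])/K[1,1],-np.ones(len(u))],1)*t[:,None]
P=r@C[:3,:3].T+C[:3,3]
m=(abs(P[:,0]-498)<65)&(abs(P[:,1]-312)<60)&(P[:,2]>24)&(P[:,2]<50)
A=P[m];print(m.sum(),A.mean(0),np.percentile(A[:,2],[5,50,95]),cv2.minAreaRect(A[:,:2].astype(np.float32)))
n=np.linalg.lstsq(np.c_[A[:,:2],np.ones(len(A))],A[:,2],rcond=None)[0];print(n[:2])
E
```

```text
pos [488.5 395.7 206.8] yaw -84.39 tilt [-7.e-04 -9.e-04 -1.e+00] w 85.6 F [1.1 0.9 0.8] t 16.95
tool shift [ 82.2  -2.6 106.8] turn None
4796 [497.9512795  310.57076683  33.76385661] [29.85670649 34.55041314 36.31623812] ((497.6240539550781, 312.1285400390625), (43.926963806152344, 89.39048767089844), 4.5072174072265625)
[0.000555   0.00038483]
```

View pics/w7.png

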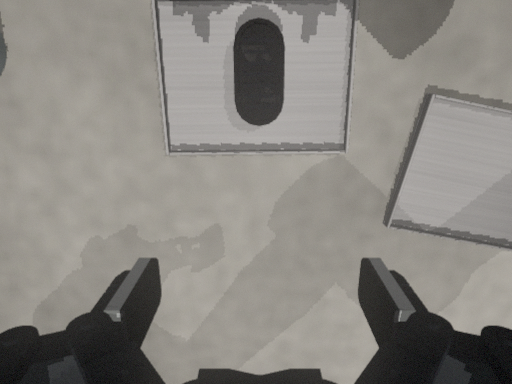

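View pics/t7.png

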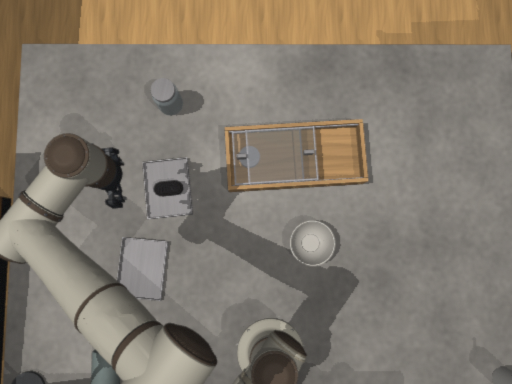

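The brush lies flat, centred in the far tray at top-view (170,188). The tin, jar, bowl and left pull are where they were.

```bash
python3 -c "
from h import *
print(arm.job_done())"
```

```text
the job is handed in; nothing more can be done
None
```

The brush is lying flat, studs under, in the tray farthest from the base. I handed the job in at about 17 s of the 54 s allowed; no verdict is reported.

- **Door:** I pushed the right door's pull with closed fingers, about 140 mm, until the brush was clear. The left door started about 10 mm ajar; I left it alone and it did not visibly move.
- **Brush:** I gripped it across its sides (reading about 43 mm) and lifted it out. I lowered it until it met the tray floor at about 5 N, at the height I had predicted, then opened the fingers and backed off.
- **Last checks:**
  - The brush centre is at about (498, 312) mm, within 5 mm of the tray centre.
  - Its top is about 34 mm up, where roughly 35 mm is expected, and its tilt is far below 1 degree.
  - The tin, jar and bowl look unmoved, and the gripper is clear of everything.
- **Disagreements:** The top and wrist cameras differed by about 3–6 mm on the positions of the pull, the brush and the tray. That is more than the stated 2 mm calibration, but it did not affect the result.

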